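# Fill the last two places in the sample drum

## Task

Sample canisters are packed upright in the round grey drum, one in the middle and six around it, but two places by the wall are still empty. Pack the two loose slim canisters, the ones of the same size as those in the drum, into the two empty places, one in each, standing upright on the drum's floor. Leave the one wide canister standing where it is; it does not fit.

Things in the scene. Friction and masses are not known exactly. Their poses are not given: they have to be found in the camera images.
- drum: fixed round grey drum, 142 mm wide, inside 136, wall 50 high, floor 4 thick. Origin: underside centre, z up. Places 44 mm apart: middle and six round it. EMPTY: (x 44, y 0) and (x -22, y 38.1) mm in the drum's axes; 4 mm play all round, lids and feet guide. The other five hold canisters wedged fast, tops 112 mm up, knobs 28 mm apart; fingers closing along the drum's tangent have most room.
- canister_1: slim lidded metal canister standing upright, 40 mm in diameter, 108 mm tall: foot bevelled 6 mm, side straight to 60 mm, lid sloping in to 70 mm, then an upright round black knob 16 mm in diameter up to 108 mm: grip its upper 20 mm. 0.12 kg. Origin: centre of its underside, z up its axis.
- canister_2: the second canister, the same in every way: slim lidded metal canister standing upright, 40 mm in diameter, 108 mm tall: foot bevelled 6 mm, side straight to 60 mm, lid sloping in to 70 mm, then an upright round black knob 16 mm in diameter up to 108 mm: grip its upper 20 mm. 0.12 kg. Origin: centre of its underside, z up its axis.
- wide_canister: the odd one out: the same build, height (108 mm) and knob (16 mm) but 60 mm in diameter, standing upright; too wide for the empty places. 0.25 kg. Origin: centre of its underside, z up. To be left standing where it is.
Mind the look-alikes: they are no part of the job. Leave any orange, purple or turquoise look-alike of the canister_2 alone.

How it is judged (in metres and radians):
At the end, for the whole second after the job is handed in: One slim canister stands in each of the two empty places of the drum: along the drum's x and y within 12 mm of the place's centre, its underside within 8 mm of the drum's floor, within 10 degrees of upright, at rest. The two may be either way round (((x of canister_1 in the frame of drum between 0.032 and 0.056 m and y of canister_1 in the frame of drum between -0.012 and 0.012 m and x of canister_2 in the frame of drum between -0.034 and -0.01 m and y of canister_2 in the frame of drum between 0.0261 and 0.0501 m) or (x of canister_1 in the frame of drum between -0.034 and -0.01 m and y of canister_1 in the frame of drum between 0.0261 and 0.0501 m and x of canister_2 in the frame of drum between 0.032 and 0.056 m and y of canister_2 in the frame of drum between -0.012 and 0.012 m)) and z of canister_1 in the frame of drum between -0.004 and 0.012 m and angle between each of canister_1, canister_2's own z axis and vertical below 0.18 rad and linear speed of each of canister_1, canister_2 below 0.02 m/s and z of canister_2 in the frame of drum between -0.004 and 0.012 m); the robot touches nothing.
It fails at once if the wide canister is moved by more than 30 mm or tipped over (distance of wide_canister from where it was at the start of the episode above 0.03 m or angle between wide_canister's own z axis and vertical above 0.35 rad).
It also fails if it takes over 61 s, if anything falls off the work surface, if the arm or the gripper's body presses on something with over 40 N, if the wrist force passes 120 N, or if a joint passes its speed limit or range.

## Robot

A 7-joint arm with a two-finger parallel gripper is mounted at the origin on the work surface; the furniture and walls round the work are solid. World frame = base frame: x ahead of the robot, y to its left, z up, the work surface at z = 0. Lengths are in m, angles in degrees, forces in N, time in s.
With the tool pointing down it reaches from about 0.425 to 0.875 m from the base axis. Payload 4.7 kg.
Tool frame: the origin (TCP) lies midway between the tips of the shut fingers; the grasp point (between the pads) lies 19 mm behind it; z points along the fingers, y is the line along which they close (so a half turn about z gives the same grasp; the last joint's range is limited). The gripper opens to 87 mm and grips with 3 to 60 N. Pads are 19 mm wide; open, the fingers measure 117 mm over their backs; the gripper's body (75 mm by 190 mm) begins 51 mm behind the grasp point.
Start: joints at [-65.025, 18.392, -4.016, 83.108, 1.295, 78.541, -3.26], TCP at [0.266, 0.593, 0.223] pointing down, gripper open.
Joint ranges: [-163.93, 163.93], [-17.29, 119.83], [-79.2, 71.16], [3.27, 140.29], [-89.18, 269.18], [5.43, 117.66], [-154.24, 154.24]. Speed limits (degrees/s): [147.25, 147.25, 180, 180, 180, 180, 180].

## Interface

Orientations are given as [roll, pitch, yaw] about the fixed x, y, z axes, in that order (R = Rz(yaw) Ry(pitch) Rx(roll)).
In Python, from cell import env, viewer, boxes_of, masks_of gives the robot as it stands. The module is installed in compiled form; this text tells all that it offers.
- The arm moves only by the tool apply_moves, never from a script. Its argument "moves" is a list of rows, each a list of 7 numbers: the shift along the tool's x, y, z scaled (see below), then the turn, a rotation vector about the tool's x, y, z scaled (see below), then the opening, from 0 (shut) to 1 (fully open). A call has 1 to 20 rows; each row is the pose to reach, as a shift and turn from the pose commanded when the call began, along the tool's axes at that moment; what a row does not reach only later rows make up. The controller multiplies each number of a shift by 0.2 m and each number of a turn by 1.5 rad. A row lasts 1/10 s, in which the tool goes at most 50 mm and 8.59 degrees, less where a joint would pass 70% of its speed; a pose out of reach is approached as far as the arm can. A call with a number of a shift or a turn outside -1 to 1 is refused whole. A call with a gripper value outside its range is refused whole. The fingers move at their own pace and stop on an object; "grip_force" is the grip in N (left out, the last holds). Time passes only in rows, so rows that repeat a pose let the fingers close. It gives the time, the measured TCP pose, the force, the opening and the grip force at its end, in the units of the state.
- env.get_obs(): the state, without advancing time (a new reading comes with each control period).
- viewer.read_camera(name): name is "scene" or "top" or "wrist"; returns the picture (384x512x3 uint8, red, green, blue); there is no depth.
- viewer.get_calibration(name): a dict with "fov_y" (degrees; the focal length in pixels is half the picture's height over the tangent of half this angle, whatever the lens; pixels are square), "cx", "cy" (the principal point, pixels), "position" and "orientation" of the camera in the world. Camera axes: x right, y up, looking along -z (the intrinsics and any distortion apply to the point x, -y, -z); pixel columns grow to the right and rows downward; lengths in m; the calibration is good to about 2 mm. A picture is of the moment at which its call begins: read the wrist's pose just before it. get_calibration takes no time and is no camera call; for the wrist camera it gives the pose at the moment of the call.
- env.sign_off(): hands the job in; it is judged then, once.
Trained networks look in the newest picture that a camera, given by its name, has taken for a name from the list of things; names that differ only in an ending like _2 or _b are one class to them, and where a whole thing is asked for, a point or a joint stands for the part that bears it (a point fixed in the world has none). Each returns a list of dicts, best first, with "conf" (0 to 1); they miss things now and then, are a little off and sometimes report something else, mostly with a low value. They report only what shows in the picture. A call takes as long as a camera call. They do not tell look-alikes from the thing itself.
- boxes_of(camera, target): "location" ([column, row] in pixels, amid what is visible of it).
- masks_of(camera, target): "pixels" (384x512 bool, what is visible of it) and "location" ([column, row] in pixels, amid what is visible of it).
The state is a dict: "time_s": time; "qpos": joint angles; "joint_velocities": joint speeds; "effort": joint torques, N m; "tool_pos": TCP position; "tool_rot": TCP orientation; "force": force on the tool from outside, world axes, zero at the start; "wrist_torque": the same for the moment, N m; "grip_width": finger opening in m; "grasp_force": force on a finger pad.
Only numpy, scipy, OpenCV 4.12 (cv2) and the standard library are available. Lean on these libraries where they do the work, as an engineer would, in place of code of your own. Each camera call takes 0.05 s, during which the arm holds its last target. There are 200 camera calls.

## Working session

There is one attempt and no reset: what is moved stays moved. The work goes in short steps, Python scripts to look and compute and a tool call to move; the robot and the scene stay as the last step left them, time stands still between calls to the robot, and variables do not carry over. Pictures are saved under pics/ and viewed, at most 10 in all, crops included, and the job is handed in when it is done.

Besides the shell and the picture viewer there is one more tool, called after "Emit:" by a JSON object that holds its "fn" and its "kwargs", one argument or row to a line. apply_moves: Moves the arm, as the interface text tells. Shifts and turns lie within -1 to 1; 1 stands for 0.2 m of shift or 1.5 rad of turn. Its arguments: {"type":"object","properties":{"moves":{"type":"array","items":{"type":"array","items":{"type":"number","minimum":-1,"maximum":1}}},"grip_force":{"type":"number"}},"required":["moves"]}

```bash
mkdir -p pics
python3 - <<'E'
from cell import env, viewer, boxes_of, masks_of
import cv2,numpy as np
a=[]
for n in("scene","top"):
    im=viewer.read_camera(n); cv2.imwrite(f"pics/{n}0.png",im[:,:,::-1]); print(n,viewer.get_calibration(n))
    for t in("drum","canister_1","wide_canister"):
        print(t,[(np.round(b["location"]),round(b["conf"],2)) for b in boxes_of(n,t)])
print(env.get_obs())
E
```

```text
scene {'fov_y': 57.58938421867638, 'cx': 253.04155508912515, 'cy': 185.965637017238, 'position': array([ 0.15281154, -0.74426176,  0.48659336]), 'orientation': array([ 59.89037247,   0.58271834, -31.48458727])}
drum [(array([191., 177.]), 0.61)]
canister_1 [(array([303., 206.]), 0.93), (array([293., 191.]), 0.74), (array([327., 227.]), 0.7), (array([236., 210.]), 0.6), (array([268., 198.]), 0.55)]
wide_canister [(array([276., 246.]), 0.93)]
top {'fov_y': 54.59327604790733, 'cx': 262.5782564427685, 'cy': 188.15280865455466, 'position': array([ 0.44083515, -0.11352426,  0.87962544]), 'orientation': array([  6.39346127,  -0.81213459, -89.72457047])}
drum [(array([184., 232.]), 0.86)]
canister_1 [(array([275., 219.]), 0.81), (array([344., 169.]), 0.75), (array([274., 185.]), 0.62), (array([311., 165.]), 0.6), (array([277., 154.]), 0.55)]
wide_canister [(array([341., 216.]), 0.63)]
{'time_s': 0.4, 'qpos': array([-65.02520004,  18.3996    ,  -4.0166947 ,  83.11424967,
         1.29585171,  78.54052971,  -3.26144439]), 'joint_velocities': array([-0.04376696, -0.07862283,  0.0786789 , -0.06629324,  0.02803291,
       -0.07781884,  0.10641493]), 'effort': array([ 2.36081814e-04, -4.90455830e+01, -4.02108785e-01, -3.12294888e+01,
       -6.34905905e-02,  3.62259604e-02,  7.39216193e-05]), 'tool_pos': array([0.26612026, 0.59298734, 0.22244076]), 'tool_rot': array([-1.79990815e+02,  3.59735681e-03,  1.55833434e+02]), 'force': array([-0.75484664,  0.80719728, -0.69932036]), 'wrist_torque': array([-1.08590256e-02,  2.74115232e-05,  4.67674128e-02]), 'grasp_force': 0.0, 'grip_width': 0.08703693940082298}
```

Run:
```python
import cv2
a=cv2.imread("pics/top0.png")[80:320,120:440]; cv2.imwrite("pics/t1.png",cv2.resize(a,None,fx=2.5,fy=2.5,interpolation=2))
a=cv2.imread("pics/scene0.png")[90:330,100:420]; cv2.imwrite("pics/s1.png",cv2.resize(a,None,fx=2.5,fy=2.5,interpolation=2))
```

```text
(no output)
```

View pics/t1.png

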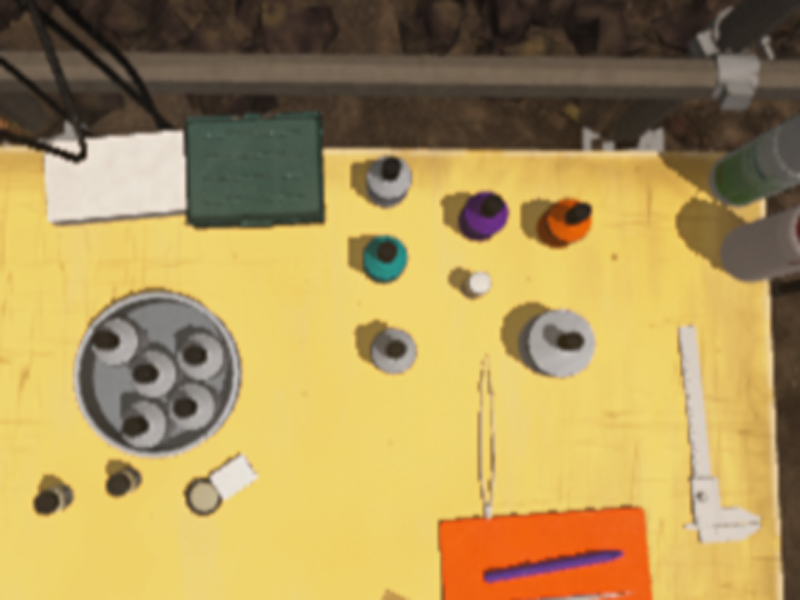

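View pics/s1.png

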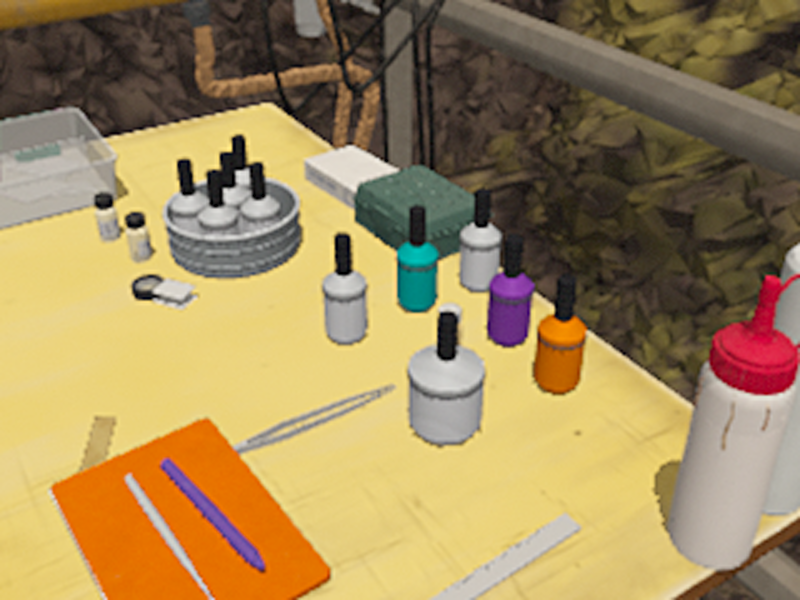

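Top image: grey slim canisters stand at about (275,154) and (277,220). The wide one is at (344,217). The coloured look-alikes are turquoise (274,183), purple (314,166) and orange (347,168). The drum is at (183,229), empty towards the top and towards the right in the picture. The crop shows the two plain grey 40 mm ones are the ones meant. Next I fit the knob silhouettes.

```bash
cat > h.py <<'E'
from cell import env, viewer, boxes_of, masks_of
import cv2,numpy as np
from scipy.spatial.transform import Rotation as R
from scipy.optimize import least_squares
def proj(P,c):
    Rm=R.from_euler('xyz',c['orientation'],degrees=True).as_matrix()
    q=(np.atleast_2d(P)-c['position'])@Rm
    f=192/np.tan(np.radians(c['fov_y']/2)); d=-q[:,2]
    return np.c_[c['cx']+f*q[:,0]/d, c['cy']-f*q[:,1]/d]
def knob(x,y,z0,c,h=36,r=.008):
    t=np.linspace(0,2*np.pi,24,endpoint=False)
    P=np.vstack([np.c_[x+r*np.cos(t),y+r*np.sin(t),0*t+z] for z in(z0-h/1000,z0)])
    m=cv2.moments(cv2.convexHull(proj(P,c).astype(np.float32))); return np.array([m['m10'],m['m01']])/m['m00']
def blobs(im,thr=70):
    g=im.max(2); n,l,s,ce=cv2.connectedComponentsWithStats((g<thr).astype(np.uint8))
    return [(ce[i],s[i,4]) for i in range(1,n) if 15<s[i,4]<400]
E
python3 - <<'E'
from h import *
top=cv2.imread("pics/top0.png"); sc=cv2.imread("pics/scene0.png")
ct=viewer.get_calibration("top"); cs=viewer.get_calibration("scene")
bt=blobs(top); bs=blobs(sc)
def near(b,p): 
    d=[np.hypot(*(q[0]-p)) for q in b]; i=int(np.argmin(d)); return b[i][0],b[i][1],d[i]
def px(cx,cy,o): return np.array([o[0]+cx/2.5,o[1]+cy/2.5])
N={'A':((391,168),(482,208)),'B':((396,349),(343,255)),'W':((570,341),(447,335))}
for k,(t,s) in N.items():
    u=near(bt,px(*t,(120,80))); v=near(bs,px(*s,(100,90)))
    f1=least_squares(lambda p:knob(*p,.108,ct)-u[0],[.5,-.1],x_scale=.01)
    f2=least_squares(lambda p:knob(*p,.108,cs)-v[0],[.5,-.1],x_scale=.01)
    print(k,u,v,f1.x.round(4),f2.x.round(4),f1.cost,f2.cost)
ang=np.radians([60,300,240,180]); 
L=np.vstack([[0,0],.044*np.c_[np.cos(ang),np.sin(ang)]])
T=[(147,373),(106,340),(195,355),(185,407),(135,425)]
us=[near(bt,px(*t,(120,80))) for t in T]; print([(u[0].round(1),u[1],u[2].round(1)) for u in us])
def W(p): c,s=np.cos(p[2]),np.sin(p[2]); return L@np.array([[c,s],[-s,c]])+p[:2]
f=least_squares(lambda p:np.ravel([knob(*w,.112,ct)-u[0] for w,u in zip(W(p),us)]),[.45,.05,-.17],x_scale=[.01,.01,.1])
print(f.x,f.fun.round(2))
S=proj(np.c_[W(f.x),np.full(5,.093)],cs); print("scene pred crop",((S-[100,90])*2.5).round())
t=np.linspace(0,6.28,60); im=top.copy()
for p in proj(np.c_[f.x[0]+.071*np.cos(t),f.x[1]+.071*np.sin(t),0*t+.05],ct): cv2.circle(im,tuple(int(v) for v in p.round()),0,(0,0,255),-1)
im2=cv2.resize(im[130:280,120:320],None,fx=4,fy=4,interpolation=0); cv2.imwrite("pics/chk.png",im2)
E
```

```text
A (array([275.58490566, 147.20754717]), np.int32(53), np.float64(0.815129279474759)) (array([257.8963964, 180.1036036]), np.int32(222), np.float64(35.579787622092155)) [ 0.6184 -0.1519] [ 0.5302 -0.142 ] 1.5161165504065793e-11 2.6598903590699095e-11
B (array([277.63333333, 219.23333333]), np.int32(30), np.float64(0.849836585598787)) (array([236.64835165, 191.50549451]), np.int32(91), np.float64(0.7408451848884812)) [ 0.4633 -0.1563] [ 0.4632 -0.1605] 1.153870849797783e-12 1.900597081949095e-11
W (array([347.4       , 215.97777778]), np.int32(45), np.float64(0.733669956409757)) (array([278.35507246, 223.89130435]), np.int32(138), np.float64(0.4580122894627264)) [ 0.471  -0.3045] [ 0.4719 -0.3078] 3.045220952018566e-12 7.845513523720828e-12
[(array([177.7, 228.9]), np.int32(54), np.float64(1.2)), (array([161.3, 215.3]), np.int32(59), np.float64(1.3)), (array([197.4, 221.2]), np.int32(48), np.float64(1.0)), (array([193.4, 242.3]), np.int32(47), np.float64(0.8)), (array([173.5, 249.9]), np.int32(57), np.float64(0.5))]
[ 0.44223018  0.05316983 -0.15425996] [-0.22 -0.1   0.14  0.19 -0.1   0.02  0.11 -0.08  0.05 -0.04]
scene pred crop [[225. 169.]
 [236. 151.]
 [255. 179.]
 [213. 187.]
 [183. 176.]]
```

View pics/chk.png

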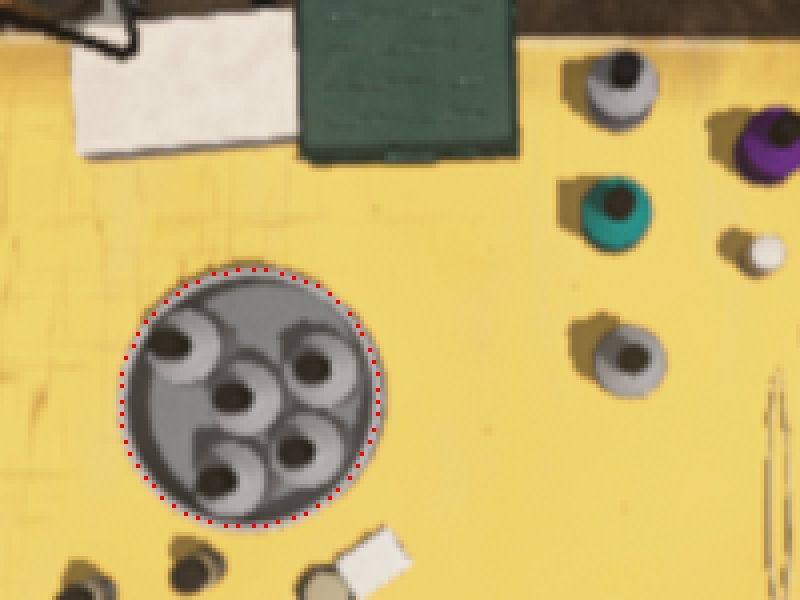

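The two canisters' positions agree between cameras (B within 4 mm), and the drum rim overlay matches. A is at (0.618,-0.152), B at (0.463,-0.158), and the drum at (0.442,0.053) with yaw -8.8°. I'm moving towards A now.

Emit:
{"fn": "apply_moves", "kwargs": {
  "moves": [
    [-0.78,-0.67,0,0,0,0,0.5],
    [-0.78,-0.67,0,0,0,0,0.5],
    [-0.78,-0.67,0,0,0,0,0.5],
    [-0.78,-0.67,0,0,0,0,0.5],
    [-0.78,-0.67,0,0,0,0,0.5]
  ],
  "grip_force": 20
}}

```text
time_s: 0.9
tool_pos: [0.3583, 0.4002, 0.2231]
tool_rot: [-179.9, 0.2, 155.2]
force: [0.8, 0.7, -0.2]
grip_width: 0.0547
grasp_force: 0.0
```

Emit:
{"fn": "apply_moves", "kwargs": {
  "moves": [
    [-0.78,-0.67,0,0,0,0,0.5],
    [-0.78,-0.67,0,0,0,0,0.5],
    [-0.78,-0.67,0,0,0,0,0.5],
    [-0.78,-0.67,0,0,0,0,0.5],
    [-0.78,-0.67,0,0,0,0,0.5]
  ]
}}

```text
time_s: 1.4
tool_pos: [0.4442, 0.2141, 0.2231]
tool_rot: [-180.0, 0.1, 155.2]
force: [0.4, 1.0, -0.2]
grip_width: 0.0436
grasp_force: 0.0
```

Emit:
{"fn": "apply_moves", "kwargs": {
  "moves": [
    [-0.78,-0.67,0,0,0,0.519,0.5],
    [-0.78,-0.67,0,0,0,0.519,0.5],
    [-0.78,-0.67,0,0,0,0.519,0.5],
    [-0.78,-0.67,0,0,0,0.519,0.5],
    [-0.78,-0.67,0,0,0,0.519,0.5],
    [-0.78,-0.67,0,0,0,0.519,0.5],
    [-0.78,-0.67,0,0,0,0.519,0.5]
  ]
}}

```text
time_s: 2.1
tool_pos: [0.5284, 0.0362, 0.2225]
tool_rot: [-180.0, -0.1, 111.4]
force: [-1.2, 0.6, 0.2]
grip_width: 0.0433
grasp_force: 0.0
```

```bash
cat >> h.py <<'E'
def go(x,y,z,yaw):
    o=env.get_obs(); M=R.from_euler('xyz',o['tool_rot'],degrees=True)
    T=R.from_euler('xyz',[180,0,yaw],degrees=True)
    s=M.inv().apply(np.array([x,y,z])-o['tool_pos'])/.2; r=(M.inv()*T).as_rotvec()/1.5
    print("t",round(o['time_s'],2),"pos",o['tool_pos'].round(4),o['tool_rot'].round(2),"move",s.round(4),r.round(4),"w",o['grip_width'].round(4))
E
python3 -c "
from h import *
go(.6184,-.1519,.20,111.2)"
```

```text
Traceback (most recent call last):
  File "h.py", line 21, in go
    print("t",round(o['time_s'],2),"pos",o['tool_pos'].round(4),o['tool_rot'].round(2),"move",s.round(4),r.round(4),"w",o['grip_width'].round(4))
                                                                                                                        ^^^^^^^^^^^^^^^^^^^^^
AttributeError: 'float' object has no attribute 'round'
```

```bash
sed -i "s/o\['grip_width'\].round(4)/round(o['grip_width'],4)/" h.py
python3 -c "
from h import *
go(.6184,-.1519,.20,111.2)"
```

```text
t 2.1 pos [0.5284 0.0362 0.2225] [-1.8000e+02 -5.0000e-02  1.1144e+02] move [-1.04    0.0753  0.1115] [-0.     -0.0006  0.0028] w 0.0433
```

Emit:
{"fn": "apply_moves", "kwargs": {
  "moves": [
    [-0.94,0.07,0.08,0,0,0.003,0.5],
    [-0.94,0.07,0.08,0,0,0.003,0.5],
    [-0.94,0.07,0.08,0,0,0.003,0.5],
    [-0.94,0.07,0.08,0,0,0.003,0.5],
    [-0.94,0.07,0.08,0,0,0.003,0.5],
    [-0.94,0.07,0.08,0,0,0.003,0.5]
  ]
}}

```text
time_s: 2.7
tool_pos: [0.6097, -0.1343, 0.2059]
tool_rot: [-180.0, -0.1, 111.1]
force: [-0.3, 0.7, -0.4]
grip_width: 0.0434
grasp_force: 0.0
```

Run:
```python
from h import *
go(.6184,-.1519,.20,111.2)
c=viewer.get_calibration("wrist"); im=viewer.read_camera("wrist"); o=env.get_obs()
print(c)
print(proj([[.6184,-.1519,.108],[.6184,-.1519,.09],list(o['tool_pos'])],c).round(1))
print([(b[0].round(),b[1]) for b in blobs(im,60)])
cv2.imwrite("pics/w1.png",im[:,:,::-1])
```

```text
t 2.7 pos [ 0.6097 -0.1343  0.2059] [-1.7996e+02 -7.0000e-02  1.1111e+02] move [-0.0975  0.0089  0.0293] [-0.0005 -0.0009 -0.0011] w 0.0434
{'fov_y': 65.08603811285343, 'cx': 258.144966222483, 'cy': 187.30032440884818, 'position': array([ 0.582088  , -0.06405486,  0.3682903 ]), 'orientation': array([-16.09019797,   0.03857715,  21.12004604])}
[[260.8 208.2]
 [260.6 201.8]
 [260.  232.3]]
[(array([509.,  11.]), np.int32(76)), (array([459.,  25.]), np.int32(36)), (array([450.,  30.]), np.int32(25)), (array([463.,  36.]), np.int32(47)), (array([435.,  40.]), np.int32(40)), (array([474.,  52.]), np.int32(20)), (array([422.,  57.]), np.int32(26)), (array([456.,  70.]), np.int32(19)), (array([445.,  87.]), np.int32(205)), (array([435.,  74.]), np.int32(26)), (array([378.,  75.]), np.int32(20)), (array([502.,  96.]), np.int32(141)), (array([360., 110.]), np.int32(118)), (array([428., 119.]), np.int32(374)), (array([504., 116.]), np.int32(306)), (array([468., 125.]), np.int32(338)), (array([455., 115.]), np.int32(80)), (array([343., 130.]), np.int32(26)), (array([491., 124.]), np.int32(16)), (array([471., 135.]), np.int32(46)), (array([425., 148.]), np.int32(153)), (array([313., 150.]), np.int32(129)), (array([499., 144.]), np.int32(24)), (array([481., 148.]), np.int32(36)), (array([508., 156.]), np.int32(27)), (array([408., 169.]), np.int32(61)), (array([508., 171.]), np.int32(29)), (array([422., 176.]), np.int32(25)), (array([419., 182.]), np.int32(21)), (array([507., 187.]), np.int32(21)), (array([395., 204.]), np.int32(148)), (array([407., 195.]), np.int32(18)), (array([419., 204.]), np.int32(198)), (array([360., 198.]), np.int32(40)), (array([443., 204.]), np.int32(16)), (array([407., 214.]), np.int32(46)), (array([418., 218.]), np.int32(77)), (array([435., 216.]), np.int32(36)), (array([186., 248.]), np.int32(26)), (array([  3., 251.]), np.int32(32))]
```

View pics/w1.png

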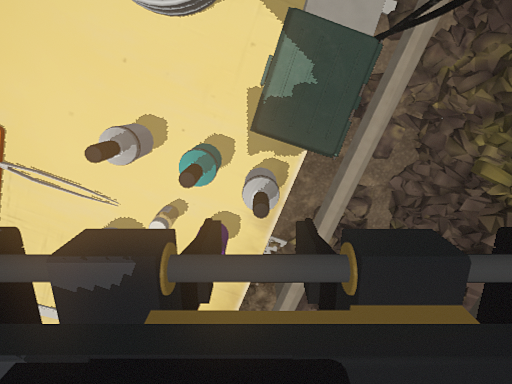

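Wrist view: canister A's knob top is at about (261,209), against a prediction of (260.8,208.2), so it is confirmed. B is at (95,152), turquoise at (190,175), and purple is behind the finger.

Emit:
{"fn": "apply_moves", "kwargs": {
  "moves": [
    [-0.05,0.005,0.015,0,0,0,0.5],
    [-0.09,0.009,0.03,0,0,0,0.5],
    [-0.09,0.009,0.03,0,0,0,0.5],
    [-0.09,0.009,0.03,0,0,0,0.5]
  ]
}}

```text
time_s: 3.15
tool_pos: [0.6177, -0.1516, 0.2005]
tool_rot: [-180.0, -0.0, 111.0]
force: [-0.5, -0.4, 0.6]
grip_width: 0.0436
grasp_force: 0.0
```

Run:
```python
from h import *
go(.6184,-.1519,.086,111.2)
c=viewer.get_calibration("wrist"); print(proj([[.4633,-.1580,.108]],c).round(1),proj([[.6184,-.1519,.108]],c).round(1))
im=viewer.read_camera("wrist"); cv2.imwrite("pics/w2.png",cv2.resize(im[100:250,40:330,::-1],None,fx=2.7,fy=2.7,interpolation=2))
```

```text
t 3.15 pos [ 0.6177 -0.1516  0.2005] [-1.7999e+02 -2.0000e-02  1.1097e+02] move [-0.0029  0.0028  0.5723] [-0.0001 -0.0002 -0.0026] w 0.0436
[[ 84.  132.9]] [[259.4 189.9]]
```

View pics/w2.png

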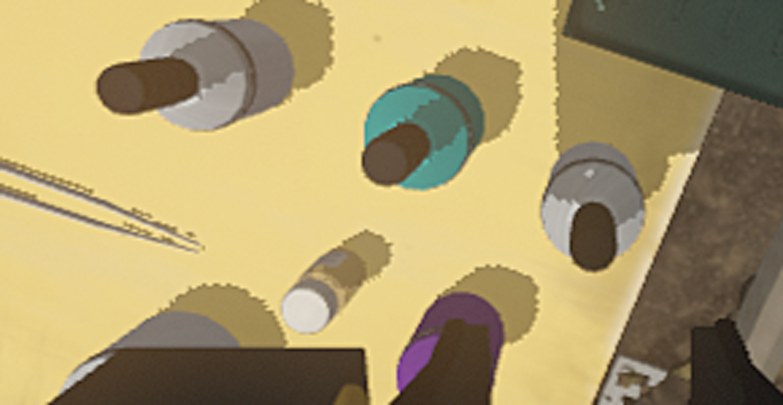

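B's knob is at (85,132) and A's at (260,192), both within about 2 px of prediction. Descending on A now.

Emit:
{"fn": "apply_moves", "kwargs": {
  "moves": [
    [-0.004,0.003,0.15,0,0,0,0.5],
    [-0.004,0.003,0.3,0,0,0,0.5],
    [-0.004,0.003,0.45,0,0,0,0.5],
    [-0.004,0.003,0.57,0,0,0,0.5],
    [-0.004,0.003,0.57,0,0,0,0.5],
    [-0.004,0.003,0.57,0,0,0,0],
    [-0.004,0.003,0.57,0,0,0,0],
    [-0.004,0.003,0.57,0,0,0,0],
    [-0.004,0.003,0.57,0,0,0,0],
    [-0.004,0.003,0.57,0,0,0,0],
    [-0.004,0.003,0.57,0,0,0,0]
  ],
  "grip_force": 20
}}

```text
time_s: 4.3
tool_pos: [0.6193, -0.1524, 0.0876]
tool_rot: [179.9, 0.0, 111.0]
force: [-0.9, 0.2, 3.8]
grip_width: 0.0154
grasp_force: 20.0
```

Emit:
{"fn": "apply_moves", "kwargs": {
  "moves": [
    [0,0,-0.1,0,0,0,0],
    [0,0,-0.2,0,0,0,0],
    [0,0,-0.35,0,0,0,0],
    [0,0,-0.5,0,0,0,0],
    [0,0,-0.65,0,0,0,0],
    [0,0,-0.72,0,0,0,0],
    [0,0,-0.72,0,0,0,0]
  ],
  "grip_force": 35
}}

```text
time_s: 5.0
tool_pos: [0.6197, -0.1526, 0.2324]
tool_rot: [179.8, 0.1, 111.0]
force: [0.1, 0.7, -1.2]
grip_width: 0.0153
grasp_force: 35.0
```

```bash
python3 -c "
from h import *
go(.4263,.0942,.232,111.2)"
```

```text
t 5.0 pos [ 0.6197 -0.1526  0.2324] [1.7981e+02 1.0000e-01 1.1097e+02] move [ 1.4983 -0.4612 -0.0019] [ 0.0022  0.0011 -0.0027] w 0.0153
```

Emit:
{"fn": "apply_moves", "kwargs": {
  "moves": [
    [0.1,-0.031,0,0,0,0,0],
    [0.22,-0.068,0,0,0,0,0],
    [0.36,-0.11,0,0,0,0,0],
    [0.5,-0.154,0,0,0,0,0],
    [0.63,-0.193,0,0,0,0,0],
    [0.72,-0.22,0,0,0,0,0],
    [0.75,-0.23,0,0,0,0,0]
  ]
}}

```text
time_s: 5.7
tool_pos: [0.5201, -0.0262, 0.2286]
tool_rot: [-179.8, -0.1, 111.2]
force: [0.8, 0.7, -0.7]
grip_width: 0.0152
grasp_force: 35.0
```

Emit:
{"fn": "apply_moves", "kwargs": {
  "moves": [
    [0.1,-0.031,0,0,0,0,0],
    [0.22,-0.068,0,0,0,0,0],
    [0.36,-0.11,0,0,0,0,0],
    [0.5,-0.154,0,0,0,0,0],
    [0.6,-0.185,0,0,0,0,0],
    [0.67,-0.21,0,0,0,0,0],
    [0.71,-0.22,0,0,0,0,0],
    [0.71,-0.22,0,0,0,0,0]
  ]
}}

```text
time_s: 6.5
tool_pos: [0.4297, 0.0885, 0.2298]
tool_rot: [-179.9, 0.0, 111.0]
force: [-0.3, -0.3, -2.0]
grip_width: 0.0152
grasp_force: 35.0
```

```bash
python3 -c "
from h import *
go(.4263,.0942,.232,111.2)
print(env.get_obs()['qpos'].round(1))
"
```

```text
t 6.5 pos [0.4297 0.0885 0.2298] [-179.94    0.    111.03] move [ 0.0326 -0.0058 -0.0111] [-0.0007  0.     -0.002 ] w 0.0152
[-34.9  -8.8  17.9 111.1   2.8  77.4   3.3]
```

Emit:
{"fn": "apply_moves", "kwargs": {
  "moves": [
    [0.032,-0.006,-0.01,0,0,0,0],
    [0.032,-0.006,-0.01,0,0,0,0],
    [0.032,-0.006,-0.01,0,0,0,0]
  ]
}}

```text
time_s: 6.8
tool_pos: [0.4271, 0.0934, 0.2326]
tool_rot: [180.0, 0.0, 110.9]
force: [-0.0, 0.4, -0.6]
grip_width: 0.015
grasp_force: 35.0
```

Run:
```python
from h import *
go(.4263,.0942,.095,111.2)
c=viewer.get_calibration("wrist"); im=viewer.read_camera("wrist")[:,:,::-1].copy()
D=np.array([.4422,.0532]); yaw=np.radians(-8.84)
t=np.linspace(0,6.28,40)
k=2
im=cv2.resize(im,None,fx=1.5,fy=1.5,interpolation=2)
def dot(P,col):
    for p in proj(P,c): 
        if 0<p[0]<512 and 0<p[1]<384: cv2.circle(im,tuple(int(v) for v in (p*1.5+.25).round()),1,col,-1)
for a in (60,180,240,300,None):
    w=D+(0 if a is None else .044*np.array([np.cos(np.radians(a)+yaw),np.sin(np.radians(a)+yaw)]))
    dot(np.c_[w[0]+.008*np.cos(t),w[1]+.008*np.sin(t),0*t+.112],(0,0,255))
t=np.linspace(0,6.28,120)
dot(np.c_[D[0]+.071*np.cos(t),D[1]+.071*np.sin(t),0*t+.05],(0,255,0))
cv2.imwrite("pics/w3.png",im)
```

```text
t 6.8 pos [0.4271 0.0934 0.2326] [1.7999e+02 1.0000e-02 1.1093e+02] move [ 0.0053 -0.0023  0.6879] [ 0.0001  0.0001 -0.0031] w 0.015
```

View pics/w3.png

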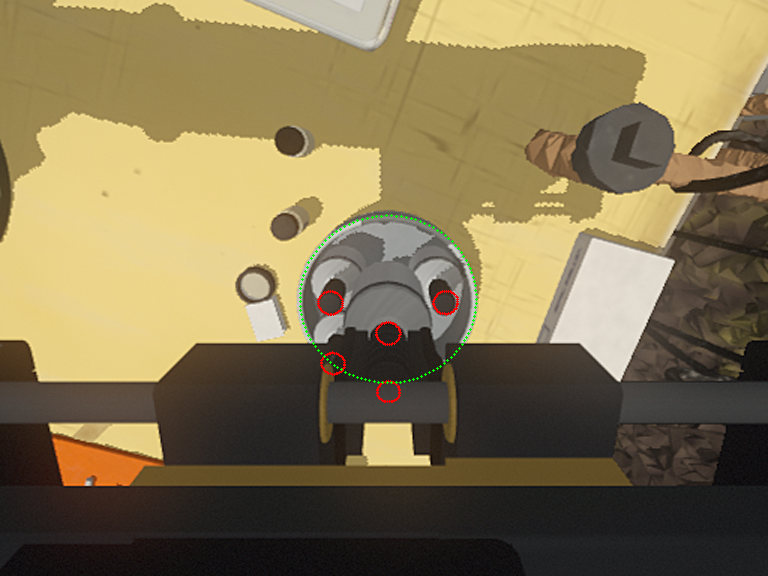

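The drum rim and knob overlays match and the held canister is centred on the grip axis. Lowering in stages while watching the force.

Emit:
{"fn": "apply_moves", "kwargs": {
  "moves": [
    [0.002,-0.002,0.08,0,0,0,0],
    [0.002,-0.002,0.18,0,0,0,0],
    [0.002,-0.002,0.28,0,0,0,0],
    [0.002,-0.002,0.38,0,0,0,0],
    [0.002,-0.002,0.45,0,0,0,0],
    [0.002,-0.002,0.48,0,0,0,0],
    [0.002,-0.002,0.48,0,0,0,0]
  ]
}}

```text
time_s: 7.55
tool_pos: [0.4258, 0.0936, 0.136]
tool_rot: [-179.9, 0.0, 110.9]
force: [0.7, 0.4, -0.7]
grip_width: 0.0148
grasp_force: 35.0
```

Emit:
{"fn": "apply_moves", "kwargs": {
  "moves": [
    [0,0,0.04,0,0,0,0],
    [0,0,0.08,0,0,0,0],
    [0,0,0.12,0,0,0,0],
    [0,0,0.15,0,0,0,0],
    [0,0,0.15,0,0,0,0]
  ]
}}

```text
time_s: 8.05
tool_pos: [0.4254, 0.0938, 0.1055]
tool_rot: [-179.9, 0.0, 111.0]
force: [-0.1, 0.8, -0.6]
grip_width: 0.015
grasp_force: 35.0
```

```bash
python3 -c "
from h import *
go(.4263,.0942,.0916,111.2)
print(env.get_obs()['force'].round(1))
"
```

```text
t 8.05 pos [0.4254 0.0938 0.1055] [-179.89    0.    110.97] move [0.0004 0.005  0.0697] [-0.0012  0.0001 -0.0026] w 0.015
[-0.1  0.8 -0.6]
```

Emit:
{"fn": "apply_moves", "kwargs": {
  "moves": [
    [0,0.004,0.02,0,0,0,0],
    [0,0.004,0.04,0,0,0,0],
    [0,0.004,0.055,0,0,0,0],
    [0,0.004,0.065,0,0,0,0],
    [0,0.004,0.065,0,0,0,0],
    [0,0.004,0.065,0,0,0,0]
  ]
}}

```text
time_s: 8.65
tool_pos: [0.427, 0.0943, 0.0936]
tool_rot: [180.0, -0.0, 111.0]
force: [0.5, 0.4, -1.3]
grip_width: 0.0147
grasp_force: 35.0
```

Emit:
{"fn": "apply_moves", "kwargs": {
  "moves": [
    [0,0,0.012,0,0,0,0],
    [0,0,0.012,0,0,0,0],
    [0,0,0.012,0,0,0,0.3],
    [0,0,0.012,0,0,0,0.3],
    [0,0,0.012,0,0,0,0.3],
    [0,0,0.012,0,0,0,0.3]
  ]
}}

```text
time_s: 9.25
tool_pos: [0.4269, 0.0943, 0.0911]
tool_rot: [-180.0, -0.0, 111.0]
force: [-0.5, 0.7, -0.5]
grip_width: 0.0258
grasp_force: 0.0
```

Emit:
{"fn": "apply_moves", "kwargs": {
  "moves": [
    [0,0,-0.1,0,0,0,0.3],
    [0,0,-0.25,0,0,0,0.3],
    [0,0,-0.4,0,0,0,0.3],
    [0,0,-0.6,0,0,0,0.3],
    [0,0,-0.6,0,0,0,0.3]
  ]
}}

```text
time_s: 9.75
tool_pos: [0.4301, 0.0953, 0.2164]
tool_rot: [179.4, -0.0, 111.0]
force: [0.2, 0.1, -0.0]
grip_width: 0.0261
grasp_force: 0.0
```

```bash
python3 -c "
from h import *
go(.4633,-.158,.21,171.2)
"
```

```text
t 9.75 pos [0.4301 0.0953 0.2164] [ 1.7944e+02 -2.0000e-02  1.1097e+02] move [-1.242  -0.2983  0.0286] [ 0.006   0.0032 -0.7008] w 0.0261
```

Emit:
{"fn": "apply_moves", "kwargs": {
  "moves": [
    [-0.2,-0.05,0,0,0,-0.1,0.5],
    [-0.4,-0.1,0,0,0,-0.2,0.5],
    [-0.6,-0.14,0,0,0,-0.3,0.5],
    [-0.8,-0.19,0.0,0,0,-0.4,0.5],
    [-0.9,-0.22,0.0,0,0,-0.5,0.5],
    [-0.9,-0.22,0,0,0,-0.6,0.5],
    [-0.9,-0.22,0,0,0,-0.7,0.5],
    [-0.9,-0.22,0,0,0,-0.7,0.5]
  ]
}}

```text
time_s: 10.55
tool_pos: [0.45, -0.0898, 0.2106]
tool_rot: [-180.0, -0.0, 171.3]
force: [0.2, 0.8, 0.1]
grip_width: 0.0431
grasp_force: 0.0
```

Run:
```python
from h import *
go(.4633,-.158,.20,171.2)
im=viewer.read_camera("top"); ct=viewer.get_calibration("top")
bt=blobs(im[:,:,::-1])
for p in bt:
    if 150<p[0][0]<215 and 190<p[0][1]<270:
        f=least_squares(lambda q:knob(*q,.112,ct)-p[0],[.45,.05],x_scale=.01)
        d=f.x-[.4422,.0532]; a=np.radians(8.84); print(p[0].round(1),p[1],(1000*np.array([[np.cos(a),-np.sin(a)],[np.sin(a),np.cos(a)]])@d).round(1))
```

```text
t 10.55 pos [ 0.45   -0.0898  0.2106] [-1.8000e+02 -4.0000e-02  1.7134e+02] move [-0.1174 -0.3272  0.0528] [-0.     -0.0004  0.0016] w 0.0431
[155.3 235.6] 18 [-21.1  42.9]
```

Emit:
{"fn": "apply_moves", "kwargs": {
  "moves": [
    [-0.06,-0.16,0.02,0,0,0,0.5],
    [-0.117,-0.31,0.05,0,0,0,0.5],
    [-0.117,-0.323,0.05,0,0,0,0.5],
    [-0.117,-0.323,0.05,0,0,0,0.5],
    [-0.117,-0.323,0.05,0,0,0,0.5]
  ]
}}

```text
time_s: 11.1
tool_pos: [0.4634, -0.1558, 0.2009]
tool_rot: [180.0, -0.0, 171.2]
force: [0.4, 0.2, 0.4]
grip_width: 0.0438
grasp_force: 0.0
```

Run:
```python
from h import *
go(.4633,-.157,.087,171.2)
im=viewer.read_camera("top"); ct=viewer.get_calibration("top")
bt=blobs(im[:,:,::-1])
for p in bt:
    if 150<p[0][0]<215 and 190<p[0][1]<270:
        f=least_squares(lambda q:knob(*q,.112,ct)-p[0],[.45,.05],x_scale=.01)
        d=f.x-[.4422,.0532]; a=np.radians(8.84); print(p[0].round(1),p[1],(1000*np.array([[np.cos(a),-np.sin(a)],[np.sin(a),np.cos(a)]])@d).round(1))
c=viewer.get_calibration("wrist"); im=viewer.read_camera("wrist"); print(proj([[.4633,-.157,.108]],c))
a=np.vstack([cv2.resize(im[100:240,140:380,::-1],(600,350)),cv2.resize(cv2.cvtColor(viewer.read_camera("top"),4)[170:270,120:360],(600,250))]); cv2.imwrite("pics/w4.png",a)
```

```text
t 11.1 pos [ 0.4634 -0.1558  0.2009] [ 1.7996e+02 -3.0000e-02  1.7117e+02] move [-0.001  -0.0065  0.5695] [ 0.0004 -0.0004 -0.0003] w 0.0438
[197.7 221.9] 52 [ 20.9 -39.1]
[178.  229.1] 48 [-0.3 -1.4]
[160.1 235.9] 19 [-20.2  33. ]
[193.6 242.7] 51 [-22.9 -38.5]
[173.9 250.1] 52 [-44.3  -0.9]
[[257.38050545 190.07867351]]
```

View pics/w4.png

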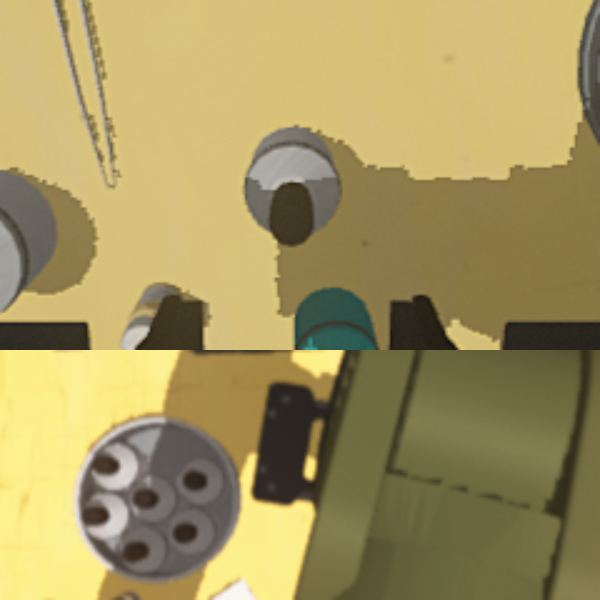

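The top view shows canister A upright in its place. B's knob is at (257,190) in the wrist view, as predicted. Grasping B.

Emit:
{"fn": "apply_moves", "kwargs": {
  "moves": [
    [-0.001,-0.006,0.15,0,0,0,0.5],
    [-0.001,-0.006,0.3,0,0,0,0.5],
    [-0.001,-0.006,0.45,0,0,0,0.5],
    [-0.001,-0.006,0.565,0,0,0,0.5],
    [-0.001,-0.006,0.565,0,0,0,0.5],
    [-0.001,-0.006,0.565,0,0,0,0],
    [-0.001,-0.006,0.565,0,0,0,0],
    [-0.001,-0.006,0.565,0,0,0,0],
    [-0.001,-0.006,0.565,0,0,0,0],
    [-0.001,-0.006,0.565,0,0,0,0],
    [-0.001,-0.006,0.565,0,0,0,0]
  ],
  "grip_force": 20
}}

```text
time_s: 12.35
tool_pos: [0.4642, -0.158, 0.0889]
tool_rot: [180.0, 0.1, 171.1]
force: [0.7, 0.7, 5.0]
grip_width: 0.0152
grasp_force: 20.0
```

Emit:
{"fn": "apply_moves", "kwargs": {
  "moves": [
    [0,0,-0.1,0,0,0,0],
    [0,0,-0.2,0,0,0,0],
    [0,0,-0.35,0,0,0,0],
    [0,0,-0.5,0,0,0,0],
    [0,0,-0.65,0,0,0,0],
    [0,0,-0.72,0,0,0,0],
    [0,0,-0.72,0,0,0,0]
  ],
  "grip_force": 35
}}

```text
time_s: 13.05
tool_pos: [0.4644, -0.1584, 0.2334]
tool_rot: [180.0, 0.2, 171.1]
force: [0.7, 0.3, -1.6]
grip_width: 0.0147
grasp_force: 35.0
```

```bash
python3 -c "
from h import *
go(.4857,.0464,.232,171.2)"
```

```text
t 13.05 pos [ 0.4644 -0.1584  0.2334] [179.96   0.18 171.13] move [0.0525 1.0284 0.0077] [ 0.0004  0.0021 -0.0008] w 0.0147
```

Emit:
{"fn": "apply_moves", "kwargs": {
  "moves": [
    [0.004,0.08,0,0,0,0,0],
    [0.01,0.2,0,0,0,0,0],
    [0.017,0.35,0,0,0,0,0],
    [0.025,0.5,0,0,0,0,0],
    [0.033,0.65,0,0,0,0,0],
    [0.04,0.8,0,0,0,0,0],
    [0.045,0.92,0,0,0,0,0],
    [0.048,0.98,0,0,0,0,0],
    [0.048,1.0,0,0,0,0,0],
    [0.048,1.0,0,0,0,0,0]
  ]
}}

```text
time_s: 14.05
tool_pos: [0.4844, 0.0403, 0.2313]
tool_rot: [-179.9, -0.1, 171.1]
force: [0.8, -0.7, -0.9]
grip_width: 0.0152
grasp_force: 35.0
```

Run:
```python
from h import *
go(.4865,.0463,.095,171.2)
c=viewer.get_calibration("wrist"); im=viewer.read_camera("wrist")[:,:,::-1].copy()
D=np.array([.4422,.0532])
im=cv2.resize(im,None,fx=1.5,fy=1.5,interpolation=2)
t=np.linspace(0,6.28,120)
for p in proj(np.c_[D[0]+.071*np.cos(t),D[1]+.071*np.sin(t),0*t+.05],c): cv2.circle(im,tuple(int(v) for v in (p*1.5).round()),1,(0,255,0),-1)
cv2.imwrite("pics/w5.png",im[100:480,150:620])
```

```text
t 14.05 pos [0.4844 0.0403 0.2313] [-1.7993e+02 -7.0000e-02  1.7111e+02] move [-0.0064  0.0323  0.6813] [-0.0008 -0.0008 -0.001 ] w 0.0152
```

View pics/w5.png

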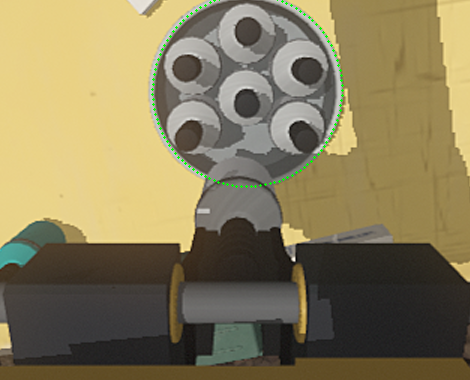

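All six knobs stand in place and the rim overlay matches. Aligning, then lowering.

Emit:
{"fn": "apply_moves", "kwargs": {
  "moves": [
    [-0.006,0.02,0,0,0,0,0],
    [-0.006,0.032,0,0,0,0,0],
    [-0.006,0.032,0,0,0,0,0],
    [-0.006,0.032,0,0,0,0,0]
  ]
}}

```text
time_s: 14.5
tool_pos: [0.487, 0.0468, 0.2322]
tool_rot: [180.0, 0.0, 171.1]
force: [0.4, 0.0, -2.0]
grip_width: 0.0151
grasp_force: 35.0
```

Emit:
{"fn": "apply_moves", "kwargs": {
  "moves": [
    [0,0,0.08,0,0,0,0],
    [0,0,0.18,0,0,0,0],
    [0,0,0.28,0,0,0,0],
    [0,0,0.34,0,0,0,0],
    [0,0,0.34,0,0,0,0]
  ]
}}

```text
time_s: 15.0
tool_pos: [0.4857, 0.0467, 0.1626]
tool_rot: [-179.9, -0.2, 171.1]
force: [-0.3, -0.1, -2.7]
grip_width: 0.0149
grasp_force: 35.0
```

```bash
python3 -c "
from h import *
go(.4865,.0463,.0935,171.2)"
```

```text
t 15.0 pos [0.4857 0.0467 0.1626] [-1.7991e+02 -1.7000e-01  1.7112e+02] move [-0.0052 -0.001   0.3457] [-0.001  -0.0019 -0.0009] w 0.0149
```

Emit:
{"fn": "apply_moves", "kwargs": {
  "moves": [
    [-0.003,-0.001,0.05,0,0,0,0],
    [-0.003,-0.001,0.1,0,0,0,0],
    [-0.003,-0.001,0.15,0,0,0,0],
    [-0.003,-0.001,0.2,0,0,0,0],
    [-0.003,-0.001,0.25,0,0,0,0],
    [-0.003,-0.001,0.28,0,0,0,0],
    [-0.003,-0.001,0.28,0,0,0,0]
  ]
}}

```text
time_s: 15.7
tool_pos: [0.4868, 0.0466, 0.1071]
tool_rot: [-179.9, -0.1, 171.1]
force: [0.5, 0.3, -0.7]
grip_width: 0.0151
grasp_force: 35.0
```

Emit:
{"fn": "apply_moves", "kwargs": {
  "moves": [
    [0,0,0.02,0,0,0,0],
    [0,0,0.04,0,0,0,0],
    [0,0,0.055,0,0,0,0],
    [0,0,0.06,0,0,0,0],
    [0,0,0.06,0,0,0,0],
    [0,0,0.06,0,0,0,0]
  ]
}}

```text
time_s: 16.3
tool_pos: [0.4877, 0.0468, 0.0963]
tool_rot: [180.0, 0.0, 171.1]
force: [-0.1, 0.1, -1.6]
grip_width: 0.0148
grasp_force: 35.0
```

Emit:
{"fn": "apply_moves", "kwargs": {
  "moves": [
    [0.003,0,0.01,0,0,0,0],
    [0.003,0,0.017,0,0,0,0],
    [0.003,0,0.017,0,0,0,0],
    [0.003,0,0.017,0,0,0,0.3],
    [0.003,0,0.017,0,0,0,0.3],
    [0.003,0,0.017,0,0,0,0.3],
    [0.003,0,0.017,0,0,0,0.3]
  ]
}}

```text
time_s: 17.0
tool_pos: [0.487, 0.0469, 0.0928]
tool_rot: [180.0, 0.0, 171.1]
force: [0.4, 0.2, 0.0]
grip_width: 0.0258
grasp_force: 0.0
```

Emit:
{"fn": "apply_moves", "kwargs": {
  "moves": [
    [0,0,-0.1,0,0,0,0.3],
    [0,0,-0.25,0,0,0,0.3],
    [0,0,-0.4,0,0,0,0.3],
    [0,0,-0.6,0,0,0,0.3],
    [0,-0.3,-0.6,0,0,0,0.3],
    [0,-0.6,-0.6,0,0,0,0.3],
    [0,-0.9,-0.6,0,0,0,0.3],
    [0,-0.9,-0.6,0,0,0,0.3],
    [0,-0.9,-0.6,0,0,0,0.3]
  ]
}}

```text
time_s: 17.9
tool_pos: [0.4579, -0.1364, 0.2132]
tool_rot: [-180.0, 0.1, 170.6]
force: [0.2, -0.6, 0.4]
grip_width: 0.026
grasp_force: 0.0
```

Run:
```python
from h import *
a=cv2.resize(viewer.read_camera("top")[170:290,120:280,::-1],(640,480)); b=cv2.resize(viewer.read_camera("scene")[110:230,140:340,::-1],(800,480))
cv2.imwrite("pics/f.png",cv2.resize(np.hstack([a,b]),(800,267)))
```

```text
(no output)
```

View pics/f.png

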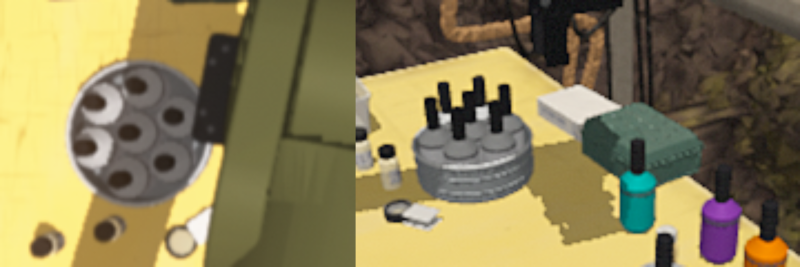

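All seven canisters stand upright at one height in the drum, and the wide one has not been disturbed. Handing in.

```bash
python3 -c "
from cell import env
print(env.sign_off())"
```

```text
the job is handed in; nothing more can be done
None
```

Both loose slim canisters are in the drum's two empty places, upright in the last pictures and released by the gripper; the wide canister and the coloured look-alikes were left alone, and the job is handed in at about 18 s (no verdict was returned).

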